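# Start the hold-down screw of a basket base

### The arm

A 6-joint arm with a two-finger parallel gripper is mounted at the origin on the work surface. World frame = base frame: x ahead of the robot, y to its left, z up, the work surface at z = 0. Lengths are in m, angles in degrees, forces in N, time in s.
With the tool pointing down it reaches from about 0.3 to 0.775 m from the base axis. Payload 14.6 kg.
Tool frame: the origin (TCP) lies between the finger pads; the fingertips stand ahead of it and the grasp point (between the pads) lies 3 mm ahead of it (r.tip_reach is the z of the fingertips in the tool frame, in m); z points along the fingers, y is the line along which they close (so a half turn about z gives the same grasp; the last joint's range is limited). The gripper opens to 85 mm and grips with 20 to 120 N. Pads are 22 mm wide; open, the fingers measure 114 mm over their backs; the gripper's body (76 mm by 85 mm) begins 54 mm behind the grasp point. The pads swing forward as they close: fully open they stand 13 mm farther back than shut.
Start: joints at [-69.19, 17.183, 87.147, -0, 75.671, -3.816], TCP at [0.229, -0.5, 0.253] pointing down, gripper open.
Joint ranges: [-173.82, 173.82], [-45.26, 126.66], [13.44, 144.39], [-59.66, 239.66], [0, 175.72], [-146.38, 146.38]. Speed limits (degrees/s): [127.2, 127.2, 147.25, 180, 180, 180].

### API

Orientations are given as a 3x3 rotation matrix whose columns are the frame's x, y, z axes.
In Python, from rig import sensors, optics, workorder, r gives the robot as it stands. The module is installed in compiled form; this text tells all that it offers.
- The arm moves only by the tool jog_arm, never from a script. Its argument "plan" is a list of rows, each a list of 7 numbers: the shift along the tool's x, y, z in mm, then the turn, a rotation vector about the tool's x, y, z in degrees, then the closure, from -1 (fully open) to 1 (shut). In form: [[tx, ty, tz, wx, wy, wz, jaw], ...]. A call has 1 to 8 rows; each row is the pose to reach, as a shift and turn from the pose commanded when the call began, along the tool's axes at that moment; what a row does not reach only later rows make up. A row lasts 1/10 s, in which the tool goes at most 50 mm and 8.59 degrees, less where a joint would pass 70% of its speed; a pose out of reach is approached as far as the arm can. A call with a gripper value outside its range is refused whole. The fingers move at their own pace and stop on an object; the grip force is fixed at half the most. Time passes only in rows, so rows that repeat a pose let the fingers close. It gives the time, the measured TCP pose, the force, the opening and the grip force at its end, in the units of the state.
- sensors.get_obs(): the state, without advancing time (a new reading comes with each control period).
- optics.capture(name): name is "scene" or "top" or "wrist"; returns the picture (480x640x3 uint8, red, green, blue); there is no depth.
- optics.camera_model(name): a dict with "mtx" (3x3 intrinsics, pixels), "cam_to_world" (4x4, takes a point from camera to world coordinates). Camera axes: x right, y up, looking along -z (the intrinsics and any distortion apply to the point x, -y, -z); pixel columns grow to the right and rows downward; lengths in m; the calibration is good to about 2 mm. A picture is of the moment at which its call begins: read the wrist's pose just before it. camera_model takes no time and is no camera call; for the wrist camera it gives the pose at the moment of the call.
- workorder.finish_job(): hands the job in; it is judged then, once.
The state is a dict: "clock": time; "qpos": joint angles; "joint_velocities": joint speeds; "joint_torque": joint torques, N m; "position": TCP position; "eef_rot": TCP orientation; "force": force on the tool from outside, world axes, zero at the start; "torque": the same for the moment, N m; "width": finger opening in m; "grip_force": force on a finger pad.
Only numpy, scipy, OpenCV 4.12 (cv2) and the standard library are available. Lean on these libraries where they do the work, as an engineer would, in place of code of your own. Each camera call takes 0.05 s, during which the arm holds its last target. There are 200 camera calls.

### The job

One of the two slotted screws that hold the plywood basket base to the turntable still stands proud. Take the flat-bladed driver with the T-shaped wooden handle from the tool stand, seat its blade fully in that screw's slot, upright and on the screw's axis, and only then turn clockwise until the screw itself has gone at least an eighth of a turn. Let go, leaving the driver standing upright in the slot and the round-handled bodkin in the stand undisturbed.

Things in the scene. Friction and masses are not known exactly. Their poses are not given: they have to be found in the camera images.
- driver: Driver upright in a slot of a fixed tool stand 40 mm high. Origin: middle of the blade's lower edge; z up. Steel blade 40 mm along x, 6 along y, z 0-12 mm; round collar 56 across, z 12-18, resting on the stand (later on the screw head: it then stands by itself); shank 18 across; wooden T handle 70 along x, 18 along y, z 58-92, parallel to the blade. A half turn makes no odds. 300 g.
- screw_slot (a point): Centre of the top face of the proud screw's steel head, 87 mm above the bench: 52 mm across, 18 high, open-ended slot 16 wide, 14 deep along x (half a turn makes no odds); z up, on the axis. The blade has 5 mm play either side and about 14 degrees before it drives. The other screw, 120 mm away, is home: same head, top 67 mm up.
- screw (a joint): Turn of the proud screw in rad, 0 at the start, growing clockwise seen from above; it sinks 1.3 mm per rad. About 0.1 N m turns it; it stays where it is left. An eighth of a turn is 0.79.
- bodkin: Bystander: steel bodkin with a round wooden handle 32 mm across, upright in the stand's other slot, 100 mm from the driver. Origin: its lower tip, z up; total height 78 mm, collar 44 across at z 12-18.
Things that resemble listed ones, but are neither listed nor needed, are in the scene too. What is shaped like the driver but green or orange is not meant.

How it is judged (in metres and radians):
On the way, in this order (a step that is already met when the one before it is completed fails the run):
1. the blade is seated in the proud screw's slot, upright and on its axis, before the screw has turned (z of driver in the frame of screw_slot below -0.008 m and horizontal distance between driver and screw_slot below 0.014 m and angle between driver's own z axis and vertical below 0.175 rad and value of joint screw below 0.25 rad), for 0.1 s.
2. the driver has turned the screw clockwise by nearly an eighth of a turn (value of joint screw above 0.7 rad), for 0.1 s.
At the end, for the whole second after the job is handed in: The screw has turned at least 0.7 rad clockwise and the driver stands free and still in its slot: blade at least 8 mm deep, within 14 mm of the axis, within 10 degrees of upright (value of joint screw above 0.7 rad and z of driver in the frame of screw_slot below -0.008 m and horizontal distance between driver and screw_slot below 0.014 m and angle between driver's own z axis and vertical below 0.175 rad and linear speed of driver below 0.02 m/s); the robot touches nothing.
It fails at once if the screw is turned without the driver square on it (over 20 mm off the axis or 14 degrees out of upright) (velocity of joint screw above 0.3 rad/s and (horizontal distance between driver and screw_slot above 0.02 m or angle between driver's own z axis and vertical above 0.25 rad)).
It fails at once if the bodkin is moved more than 30 mm (distance of bodkin from where it was at the start of the episode above 0.03 m).
It also fails if it takes over 45 s, if anything falls off the work surface, if the arm or the gripper's body presses on something with over 40 N, if the wrist force passes 120 N, or if a joint passes its speed limit or range.

## Working session

There is one attempt and no reset: what is moved stays moved. The work goes in short steps, Python scripts to look and compute and a tool call to move; the robot and the scene stay as the last step left them, time stands still between calls to the robot, and variables do not carry over. Pictures are saved under pics/ and viewed, at most 10 in all, crops included, and the job is handed in when it is done.

Besides the shell and the picture viewer there is one more tool, called after "Call:" as name([rows], argument=value, ...), one row to a line, values as JSON. jog_arm: Moves the arm, as the interface text tells. Its arguments: {"type":"object","properties":{"plan":{"type":"array"}},"required":["plan"]}

```bash
mkdir -p pics; cat > h.py <<'E'
import numpy as np, cv2
from rig import sensors, optics, workorder, r
def snap(n,f=None):
    M=optics.camera_model(n); im=optics.capture(n)
    if f: cv2.imwrite(f'pics/{f}.png',im[:,:,::-1])
    return im,M
def ray(M,u,v):
    K=np.array(M['mtx']);T=np.array(M['cam_to_world'])
    d=np.linalg.solve(K,[u,v,1.]);d=T[:3,:3]@(d*[1,-1,-1]);return T[:3,3],d
def onz(M,u,v,z):
    o,d=ray(M,u,v);return o+d*(z-o[2])/d[2]
E
python3 - <<'E'
from h import *
for n in('scene','top'):
    im,M=snap(n,n+'0');print(n,{k:(np.round(v,3) if not isinstance(v,str) else v) for k,v in M.items()})
print(sensors.get_obs(), r.tip_reach)
E
```

```text
scene {'mtx': array([[457.644,   0.   , 315.569],
       [  0.   , 457.644, 229.782],
       [  0.   ,   0.   ,   1.   ]]), 'cam_to_world': array([[ 0.66 , -0.58 ,  0.477,  1.015],
       [ 0.751,  0.518, -0.41 , -0.282],
       [-0.009,  0.629,  0.778,  0.82 ],
       [ 0.   ,  0.   ,  0.   ,  1.   ]])}
top {'mtx': array([[445.028,   0.   , 317.599],
       [  0.   , 445.028, 234.227],
       [  0.   ,   0.   ,   1.   ]]), 'cam_to_world': array([[ 0.016,  0.98 , -0.198,  0.417],
       [-1.   ,  0.014, -0.014,  0.092],
       [-0.011,  0.198,  0.98 ,  0.956],
       [ 0.   ,  0.   ,  0.   ,  1.   ]])}
{'clock': 0.1, 'qpos': array([-6.91914029e+01,  1.72141018e+01,  8.71756601e+01,  3.07341448e-04,
        7.56710019e+01, -3.81410544e+00]), 'joint_velocities': array([ 0.06487877, -0.12028505, -0.08345975, -0.07331727, -0.01205644,
        0.02248056]), 'joint_torque': array([ 2.40799767e-03, -5.44378066e+01, -3.62367439e+01,  5.83679639e-05,
        3.07599999e-03,  8.99700649e-05]), 'position': array([ 0.22910213, -0.49981302,  0.25277018]), 'eef_rot': array([[ 9.09071661e-01,  4.16639624e-01, -3.71891391e-04],
       [ 4.16639783e-01, -9.09071122e-01,  9.93198596e-04],
       [ 7.57301658e-05, -1.05783345e-03, -9.99999438e-01]]), 'force': array([ 0.66634242,  0.9041985 , -0.66171135]), 'torque': array([ 0.00444945,  0.02695354, -0.02382179]), 'grip_force': 0.0, 'width': 0.08571618666679301} 0.022
```

View pics/top0.png

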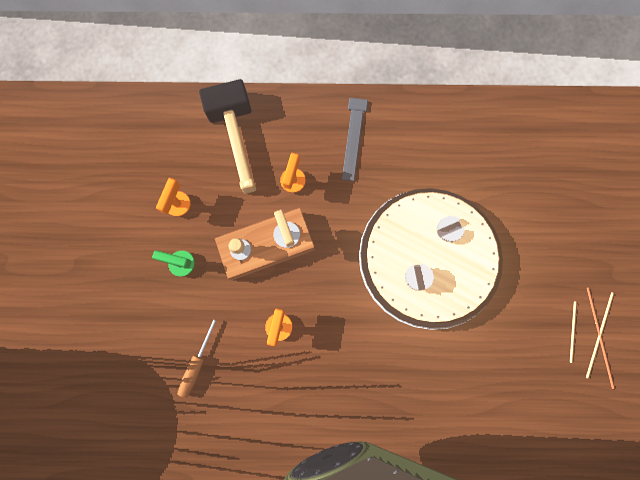

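View pics/scene0.png

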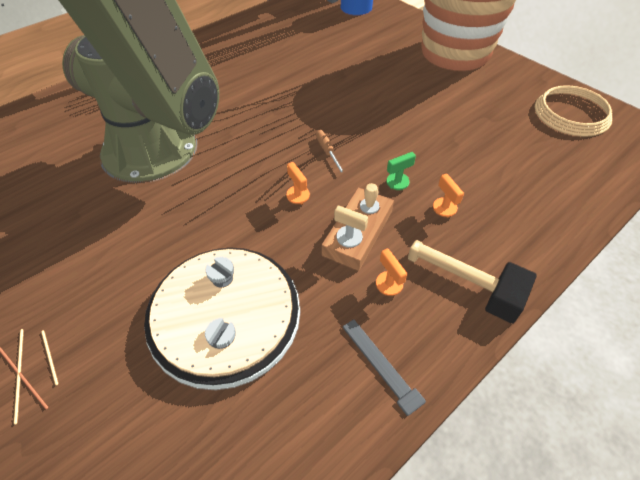

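The top view shows the stand with the driver (pale T, about 286,228) and the bodkin (238,247), and the screws at (450,229) and (419,278). The scene view shows the screws at (220,333) and (220,271), and the driver at (350,218). Next I'll triangulate to find which screw is proud.

```bash
python3 - <<'E'
from h import *
def comps(im,roi,lo,hi,amin=60):
    x0,y0,x1,y1=roi;h=cv2.cvtColor(im[y0:y1,x0:x1],cv2.COLOR_RGB2HSV)
    m=cv2.inRange(h,lo,hi)
    cs,_=cv2.findContours(m,cv2.RETR_EXTERNAL,cv2.CHAIN_APPROX_NONE)
    return [cv2.minAreaRect(c+np.array([x0,y0])) for c in cs if cv2.contourArea(c)>amin], m
it=cv2.imread('pics/top0.png')[:,:,::-1];isc=cv2.imread('pics/scene0.png')[:,:,::-1]
T=optics.camera_model('top');S=optics.camera_model('scene')
pr=lambda L:[tuple(np.round(np.r_[c[0],c[1],c[2]],1)) for c in L]
# grey heads
gt,_=comps(it,(395,210,475,300),(0,0,60),(179,45,255));gs,_=comps(isc,(195,250,245,355),(0,0,60),(179,45,255))
print('grey top',pr(gt));print('grey scene',pr(gs))
def tri(p,q):
    o1,d1=ray(T,*p);o2,d2=ray(S,*q);A=np.c_[d1,-d2];s=np.linalg.lstsq(A,o2-o1,rcond=None)[0]
    a=o1+d1*s[0];b=o2+d2*s[1];return (a+b)/2,np.linalg.norm(a-b)
for p in gt:
    for q in gs: 
        x,e=tri(p[0],q[0]); print(np.round(p[0]),np.round(q[0]),np.round(x,4),round(e,4))
    print([np.round(onz(T,*p[0],z),4) for z in(.067,.087)])
# dark slots, handle
ht,_=comps(it,(270,205,302,250),(10,60,150),(28,140,255),40);print('handle top',pr(ht))
for c in ht:
    b=cv2.boxPoints(c);print([np.round(onz(T,*p,.12),4) for p in b], np.round(onz(T,*c[0],.12),4))
cv2.imwrite('pics/c1.png',np.hstack([cv2.resize(i[:,:,::-1],(390,390),interpolation=cv2.INTER_CUBIC) for i in (it[200:300,225:325],it[200:300,390:490])]))
E
```

```text
grey top [(np.float64(434.5), np.float64(262.5), np.float64(79.0), np.float64(73.0), np.float64(0.0)), (np.float64(434.5), np.float64(236.5), np.float64(53.0), np.float64(79.0), np.float64(90.0))]
grey scene [(np.float64(219.5), np.float64(302.0), np.float64(104.0), np.float64(49.0), np.float64(90.0))]
[434. 262.] [220. 302.] [ 0.5472 -0.1335  0.0423] 0.0082
[array([ 0.5417, -0.1309,  0.067 ]), array([ 0.5389, -0.1259,  0.087 ])]
[434. 236.] [220. 302.] [ 0.5856 -0.1333  0.0945] 0.0167
[array([ 0.5949, -0.1328,  0.067 ]), array([ 0.5909, -0.1278,  0.087 ])]
handle top [(np.float64(285.5), np.float64(226.0), np.float64(42.0), np.float64(31.0), np.float64(90.0))]
[array([0.6422, 0.1975, 0.12  ]), array([0.643 , 0.1371, 0.12  ]), array([0.5603, 0.1352, 0.12  ]), array([0.5594, 0.1943, 0.12  ])] [0.6008 0.166  0.12  ]
```

View pics/c1.png

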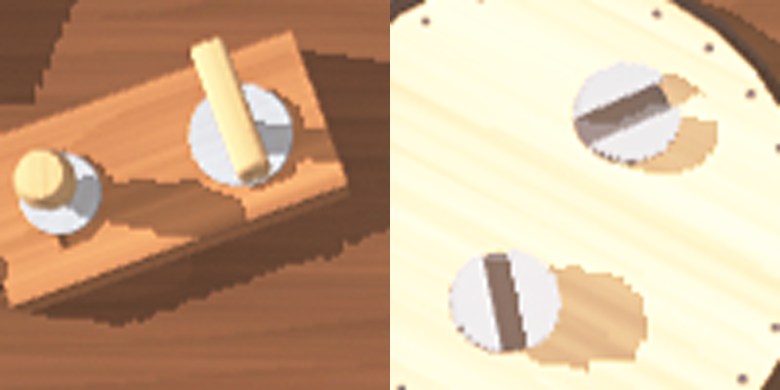

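The lower screw (419.5,277) throws the longer shadow, so it is probably the proud one. I'll check that by triangulating.

```bash
python3 - <<'E'
from h import *
T=optics.camera_model('top');S=optics.camera_model('scene')
def tri(p,q):
    o1,d1=ray(T,*p);o2,d2=ray(S,*q);A=np.c_[d1,-d2];s=np.linalg.lstsq(A,o2-o1,rcond=None)[0]
    a=o1+d1*s[0];b=o2+d2*s[1];return np.round((a+b)/2,4),round(np.linalg.norm(a-b),4)
A=(450.3,228.7);B=(419.5,277.2)
print('A',tri(A,(220,332)),'B',tri(B,(220,270)))
print('dist',[np.linalg.norm(onz(T,*A,a)[:2]-onz(T,*B,b)[:2]) for a,b in((.067,.087),(.087,.067))])
print('B',onz(T,*B,.087),'diam',np.linalg.norm(onz(T,405.4,277,.087)-onz(T,433.6,277,.087)))
def ang(p,q,z):
    a,b=onz(T,*p,z),onz(T,*q,z);d=(b-a)[:2];return np.round((a+b)/2,4),np.degrees(np.arctan2(d[1],d[0]))%180,np.linalg.norm(d)
print('slot',ang((417.2,265.4),(421.8,289.7),.087))
print('handle',ang((277.6,211.5),(290.4,244.1),.12),'collar',onz(T,286.8,234.6,.046))
print('bodkin collar',onz(T,225+60/3.9,200+192/3.9,.046))
o=sensors.get_obs();print(o['position'],o['eef_rot'])
E
```

```text
A (array([ 0.613 , -0.1676,  0.0601]), np.float64(0.0003)) B (array([ 0.5111, -0.097 ,  0.0774]), np.float64(0.0018))
dist [np.float64(0.12359674103163358), np.float64(0.11260077846290743)]
B [ 0.50958039 -0.09572613  0.087     ] diam 0.05486470922142763
slot (array([ 0.509 , -0.0957,  0.087 ]), np.float64(9.109634395718928), np.float64(0.04789706084156229))
handle (array([0.5975, 0.1689, 0.12  ]), np.float64(22.679530431246917), np.float64(0.06917113382820947)) collar [0.5987715  0.16924691 0.046     ]
bodkin collar [0.56640773 0.26476708 0.046     ]
[ 0.22910213 -0.49981302  0.25277018] [[ 9.09071661e-01  4.16639624e-01 -3.71891391e-04]
 [ 4.16639783e-01 -9.09071122e-01  9.93198596e-04]
 [ 7.57301658e-05 -1.05783345e-03 -9.99999438e-01]]
```

B is the proud screw: the head spacing is about 120 mm and the triangulated heights agree. It is at (0.509,-0.096) with its slot at about 9°. The driver is at (0.598,0.169) with yaw about 22.7°. I'll use the flipped yaw (202.7°) because it leaves joint 6 more room.

Call:
jog_arm([
  [38,-28,0,0,0,-8,-1],
  [76,-56,0,0,0,-16,-1],
  [114,-84,0,0,0,-24,-1],
  [152,-112,0,0,0,-32,-1],
  [190,-140,0,0,0,-40,-1],
  [228,-168,0,0,0,-48,-1],
  [266,-196,0,0,0,-56,-1],
  [304,-224,0,0,0,-64,-1],
])

```text
clock: 0.9
position: [0.4126, -0.1678, 0.2533]
eef_rot: [[0.018, 1.0, -0.0], [1.0, -0.018, 0.0], [0.0, -0.0, -1.0]]
force: [-0.3, -1.0, 0.1]
width: 0.0853
grip_force: 0.0
```

```bash
cat >> h.py <<'E'
def togo(p,yaw,tilt=True):
    o=sensors.get_obs();R=np.array(o['eef_rot']);y=np.degrees(np.arctan2(R[1,0],R[0,0]))
    print('pos',np.round(o['position'],4),'yaw',round(y,2),'z',np.round(R[:,2],4),'q',np.round(o['qpos'],1),'t',o['clock'],'F',np.round(o['force'],1),'w',round(o['width'],4))
    print('shift mm',np.round(R.T@(np.array(p)-o['position'])*1000,1),'wz',round(-((yaw-y+180)%360-180),2))
E
python3 -c "
from h import *
togo([.598,.169,.253],202.7)"
```

```text
pos [ 0.4126 -0.1678  0.2533] yaw 88.95 z [-0.  0. -1.] q [-26.8   3.7 103.1  -0.   73.2 -25.8] t 0.9 F [-0.3 -1.   0.1] w 0.0853
shift mm [3.401e+02 1.791e+02 3.000e-01] wz -113.75
```

Call:
jog_arm([
  [42,22,0,0,0,-8,-1],
  [85,45,0,0,0,-16,-1],
  [127,67,0,0,0,-24,-1],
  [170,90,0,0,0,-32,-1],
  [212,112,0,0,0,-40,-1],
  [255,134,0,0,0,-48,-1],
  [297,157,0,0,0,-56,-1],
  [330,178,0,0,0,-64,-1],
])

```text
clock: 1.7
position: [0.5986, 0.1585, 0.2528]
eef_rot: [[-0.891, 0.454, -0.001], [0.454, 0.891, 0.0], [0.001, -0.0, -1.0]]
force: [-0.3, -0.7, 0.0]
width: 0.0852
grip_force: 0.0
```

Call:
jog_arm([
  [0,0,0,0,0,-8,-1],
  [0,0,0,0,0,-16,-1],
  [0,0,0,0,0,-24,-1],
  [0,0,0,0,0,-32,-1],
  [0,0,0,0,0,-40,-1],
  [0,0,0,0,0,-48,-1],
  [0,0,0,0,0,-48,-1],
])

```text
clock: 2.4
position: [0.598, 0.156, 0.2529]
eef_rot: [[-0.935, -0.354, -0.001], [-0.354, 0.935, -0.0], [0.001, 0.0, -1.0]]
force: [0.5, 0.1, 0.5]
width: 0.0852
grip_force: 0.0
```

```bash
python3 -c "
from h import *
togo([.598,.169,.253],202.7)
snap('wrist','w1')"
```

```text
pos [0.598  0.156  0.2529] yaw -159.24 z [-7.e-04 -1.e-04 -1.e+00] q [ 11.2  26.   75.2  -0.   78.9 -99.5] t 2.4 F [0.5 0.1 0.5] w 0.0852
shift mm [-4.7 12.2 -0.1] wz -1.94
```

View pics/w1.png

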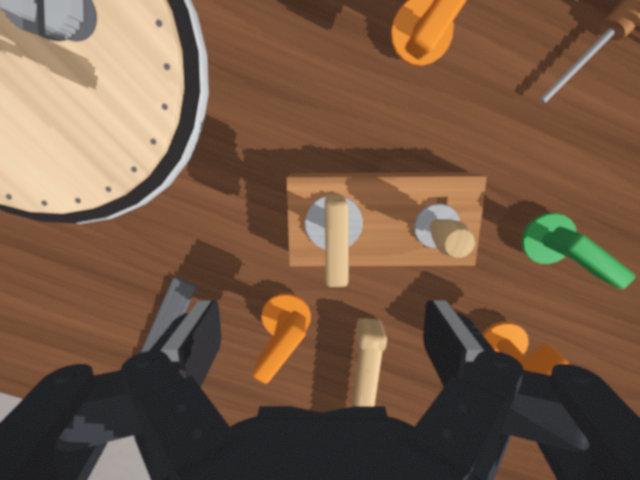

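The wrist view shows the driver handle along x≈337, rows 196–288, with its collar centred at (334,222). The bodkin is at (440,228).

```bash
python3 - <<'E'
from h import *
M=optics.camera_model('wrist');im=cv2.imread('pics/w1.png')[:,:,::-1]
h=cv2.cvtColor(im[180:300,315:360],cv2.COLOR_RGB2HSV)
for p in((20,15),(20,60),(20,100),(5,60)): print(p,h[p[1],p[0]])
print('cam',np.round(np.array(M['cam_to_world']),3))
a,b=onz(M,337,199,.12),onz(M,337.5,287,.12)
d=(b-a)[:2];print(a,b,(a+b)/2,np.linalg.norm(d),np.degrees(np.arctan2(d[1],d[0])))
print('collar',onz(M,334,222.5,.046),'bodkin',onz(M,439,227,.046))
l,r_=onz(M,326,280,.12),onz(M,349,280,.12);print(np.linalg.norm(l-r_))
for s in((289,177),(486,178),(476,266),(289,266)):print(np.round(onz(M,*s,.04),3))
togo([(a+b)[0]/2,(a+b)[1]/2,.106],202)
E
```

```text
(20, 15) [ 15  98 133]
(20, 60) [ 17  89 211]
(20, 100) [ 17  89 212]
(5, 60) [108   7 187]
cam [[-0.349 -0.898 -0.268  0.531]
 [ 0.937 -0.334 -0.1    0.131]
 [ 0.    -0.286  0.958  0.373]
 [ 0.     0.     0.     1.   ]]
[0.56751534 0.1566773  0.12      ] [0.63299003 0.18241779 0.12      ] [0.60025269 0.16954755 0.12      ] 0.07035273331762672 21.46160546022673
collar [0.60059662 0.16970538 0.046     ] bodkin [0.56913896 0.267121   0.046     ]
0.01814421603503433
[0.575 0.114 0.04 ]
[0.511 0.29  0.04 ]
[0.594 0.323 0.04 ]
[0.661 0.144 0.04 ]
pos [0.598  0.1559 0.253 ] yaw -159.55 z [-5.e-04 -1.e-04 -1.e+00] q [ 11.2  26.   75.2  -0.   78.9 -99.2] t 2.45 F [ 0.5 -1.1 -0.1] w 0.0854
shift mm [ -7.  12. 147.] wz -1.55
```

Call:
jog_arm([
  [-7,12,30,0,0,-1,-1],
  [-7,12,75,0,0,-1,-1],
  [-7,12,110,0,0,-1,-1],
  [-7,12,135,0,0,-1,-1],
  [-7,12,147,0,0,-1,-1],
  [-7,12,147,0,0,-1,-1],
])

```text
clock: 3.05
position: [0.5999, 0.1695, 0.105]
eef_rot: [[-0.93, -0.366, -0.002], [-0.366, 0.931, -0.001], [0.002, 0.0, -1.0]]
force: [-0.3, -0.5, 0.4]
width: 0.0856
grip_force: 0.0
```

Call:
jog_arm([
  [0,0,0,0,0,0,1],
  [0,0,0,0,0,0,1],
  [0,0,0,0,0,0,1],
  [0,0,0,0,0,0,1],
  [0,0,0,0,0,0,1],
  [0,0,0,0,0,0,1],
  [0,0,0,0,0,0,1],
  [0,0,0,0,0,0,1],
])

```text
clock: 3.85
position: [0.6006, 0.1697, 0.1068]
eef_rot: [[-0.93, -0.368, 0.001], [-0.368, 0.93, 0.0], [-0.001, -0.0, -1.0]]
force: [-0.8, -0.0, 5.8]
width: 0.017
grip_force: 61.1
```

Call:
jog_arm([
  [0,0,-5,0,0,0,1],
  [0,0,-15,0,0,0,1],
  [0,0,-35,0,0,0,1],
  [0,0,-65,0,0,0,1],
  [0,0,-95,0,0,0,1],
  [0,0,-120,0,0,0,1],
  [0,0,-140,0,0,0,1],
  [0,0,-140,0,0,0,1],
])

```text
clock: 4.65
position: [0.601, 0.1699, 0.2497]
eef_rot: [[-0.93, -0.369, 0.005], [-0.369, 0.93, 0.001], [-0.005, -0.001, -1.0]]
force: [0.7, 0.4, -2.6]
width: 0.017
grip_force: 60.2
```

```bash
python3 -c "
from h import *
togo([.509,-.096,.246],189)"
```

```text
pos [0.601  0.1699 0.2497] yaw -158.37 z [ 0.0049  0.0011 -1.    ] q [ 12.4  26.8  74.4   0.   78.5 -99.2] t 4.65 F [ 0.7  0.4 -2.6] w 0.017
shift mm [ 183.6 -213.2    2.9] wz 12.63
```

Call:
jog_arm([
  [18,-21,0,0,0,2,1],
  [41,-47,0,0,0,4,1],
  [64,-74,0,0,0,6,1],
  [87,-101,0,0,0,8,1],
  [110,-128,0,0,0,10,1],
  [130,-151,0,0,0,12,1],
  [141,-163,0,0,0,12.6,1],
  [141,-163,0,0,0,12.6,1],
])

```text
clock: 5.45
position: [0.5287, -0.0352, 0.2456]
eef_rot: [[-0.988, -0.155, -0.001], [-0.155, 0.988, 0.0], [0.001, 0.0, -1.0]]
force: [-0.7, -0.0, -2.7]
width: 0.0171
grip_force: 60.1
```

```bash
python3 -c "
from h import *
togo([.509,-.096,.246],189)
im,M=snap('wrist','w2');np.savez('w2',**M)"
```

```text
pos [ 0.5287 -0.0352  0.2456] yaw -171.08 z [-0.0011  0.     -1.    ] q [  -7.8   15.    91.    -0.    74.1 -106.7] t 5.45 F [-0.7 -0.  -2.7] w 0.0171
shift mm [ 28.9 -57.1  -0.3] wz -0.08
```

View pics/w2.png

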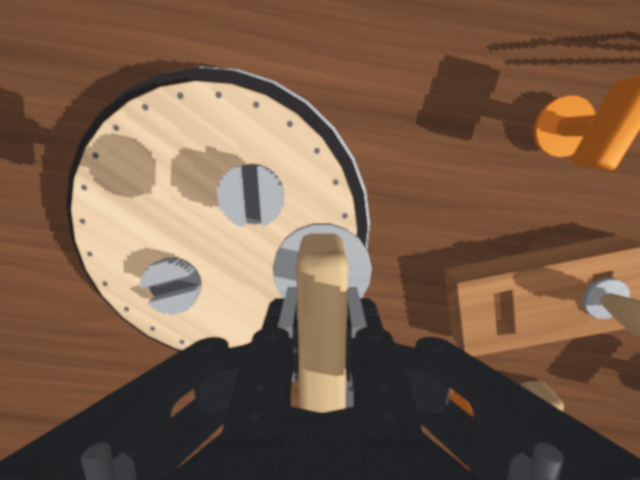

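The wrist view shows the proud screw head at about (251,195) with its slot running (249,165)–(254,224). The driver's collar is near (322,270), and the driver is held straight in the gripper.

```bash
python3 - <<'E'
from h import *
M=dict(np.load('w2.npz'));im=cv2.imread('pics/w2.png')[:,:,::-1]
x0,y0,x1,y1=212,155,292,235
s=im[y0:y1,x0:x1].astype(int);chroma=s.max(2)-s.min(2);g=s.max(2)
m=((chroma<28)).astype(np.uint8)
cs,_=cv2.findContours(m,0,1);c=max(cs,key=cv2.contourArea);hull=cv2.convexHull(c)
(e,ax,an)=cv2.fitEllipse(hull);print('ellipse',e[0]+x0,e[1]+y0,ax,an)
d=((g<110)).astype(np.uint8);d*=cv2.drawContours(np.zeros_like(d),[hull],-1,1,-1)
ys,xs=np.nonzero(d);print('dark',len(xs))
# central-line per row
L=[]
for y in range(14,66):
    r=xs[ys==y]
    if len(r)>4: L.append((y+y0,r.min()+x0,r.max()+x0))
L=np.array(L);print(L[::6])
P=np.c_[(L[:,1]+L[:,2])/2,L[:,0]]
l=np.median(np.polyfit(P[:,1],P[:,0],1));pf=np.polyfit(P[:,1],P[:,0],1)
c0=onz(M,e[0]+x0,e[1]+y0,.087);print('head',c0,[np.linalg.norm(onz(M,e[0]+x0-ax[0]/2,e[1]+y0,.087)-onz(M,e[0]+x0+ax[0]/2,e[1]+y0,.087))])
for n,q in(('mid',P[:,0]),('left',L[:,1]),('right',L[:,2])):
    f=np.polyfit(P[:,1],q,1);a=onz(M,np.polyval(f,168),168,.087);b=onz(M,np.polyval(f,222),222,.087);dd=(b-a)[:2]
    print(n,np.round(a,4),np.round(b,4),np.degrees(np.arctan2(dd[1],dd[0])))
cc=onz(M,322,270,.185);print('collar',cc)
togo([c0[0],c0[1],.246],189)
E
```

```text
ellipse 250.17171096801758 195.35170364379883 (64.06734466552734, 68.37864685058594) 104.7226333618164
dark 795
[[169 242 256]
 [175 242 256]
 [181 243 257]
 [187 244 257]
 [193 244 257]
 [199 245 258]
 [205 245 258]
 [211 246 259]
 [217 247 259]]
head [ 0.51093271 -0.09609107  0.087     ] [np.float64(0.05176902139661901)]
mid [ 0.4895 -0.0995  0.087 ] [ 0.5325 -0.0912  0.087 ] 10.867111996793861
left [ 0.4904 -0.105   0.087 ] [ 0.5333 -0.0961  0.087 ] 11.774801485227036
right [ 0.4886 -0.0939  0.087 ] [ 0.5318 -0.0863  0.087 ] 9.95842005226929
collar [ 0.5279254  -0.03476096  0.185     ]
pos [ 0.5292 -0.0341  0.2458] yaw -171.02 z [-7.e-04  3.e-04 -1.e+00] q [  -7.6   15.    90.9    0.    74.1 -106.6] t 5.5 F [ 0.4 -0.8 -2.7] w 0.0178
shift mm [ 27.7 -58.4  -0.2] wz -0.02
```

Call:
jog_arm([
  [8,-18,0,0,0,-1.5,1],
  [18,-38,0,0,0,-1.5,1],
  [28,-58,0,0,0,-1.5,1],
  [28,-58,20,0,0,-1.5,1],
  [28,-58,45,0,0,-1.5,1],
  [28,-58,65,0,0,-1.5,1],
  [28,-58,72,0,0,-1.5,1],
  [28,-58,72,0,0,-1.5,1],
])

```text
clock: 6.3
position: [0.5108, -0.0947, 0.1735]
eef_rot: [[-0.983, -0.184, -0.002], [-0.184, 0.983, 0.001], [0.002, 0.001, -1.0]]
force: [-0.4, -0.7, -2.4]
width: 0.0172
grip_force: 60.0
```

```bash
python3 -c "
from h import *
togo([.511,-.0961,.1535],190.5)
im,M=snap('wrist');im2,_=snap('scene')
cv2.imwrite('pics/s3.png',np.hstack([im[100:400,160:460],cv2.resize(im2[200:325,150:275],(300,300))])[:,:,::-1])"
```

```text
pos [ 0.5108 -0.0947  0.1735] yaw -169.41 z [-1.7e-03  6.0e-04 -1.0e+00] q [ -14.5   18.1   97.2    0.    64.8 -115.1] t 6.3 F [-0.4 -0.7 -2.4] w 0.0172
shift mm [ 0.1 -1.4 20. ] wz 0.09
```

View pics/s3.png

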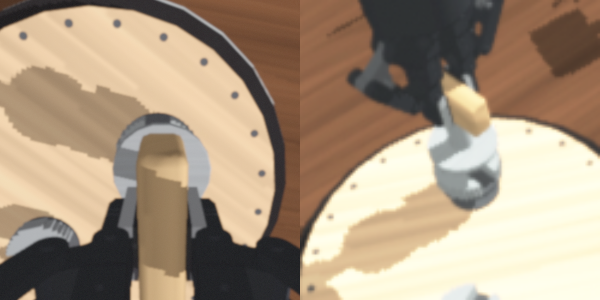

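The crops show the driver poised over the proud head and lined up with it. I'll lower it into the slot.

Call:
jog_arm([
  [0,-1,3,0,0,0,1],
  [0,-1,7,0,0,0,1],
  [0,-1,11,0,0,0,1],
  [0,-1,14,0,0,0,1],
  [0,-1,17,0,0,0,1],
  [0,-1,19,0,0,0,1],
  [0,-1,19,0,0,0,1],
])

```text
clock: 7.1
position: [0.5109, -0.0965, 0.155]
eef_rot: [[-0.983, -0.183, -0.0], [-0.183, 0.983, 0.0], [0.0, 0.0, -1.0]]
force: [-0.6, 0.9, -2.7]
width: 0.0176
grip_force: 60.0
```

Call:
jog_arm([
  [0,0,1,0,0,0,1],
  [0,0,2,0,0,0,1],
  [0,0,2,0,0,0,1],
  [0,0,2,0,0,0,1],
])

```text
clock: 7.5
position: [0.5111, -0.0965, 0.1536]
eef_rot: [[-0.983, -0.183, 0.001], [-0.183, 0.983, -0.0], [-0.001, -0.0, -1.0]]
force: [-0.9, -0.1, 2.8]
width: 0.017
grip_force: 60.6
```

It has touched down at the expected height, so the blade is seated. Now turn clockwise, which is +z about the tool.

Call:
jog_arm([
  [0,0,0,0,0,5,1],
  [0,0,0,0,0,11,1],
  [0,0,0,0,0,17,1],
  [0,0,0.2,0,0,23,1],
  [0,0,0.4,0,0,29,1],
  [0,0,0.5,0,0,35,1],
  [0,0,0.6,0,0,41,1],
  [0,0,0.6,0,0,41,1],
])

```text
clock: 8.3
position: [0.5112, -0.0968, 0.153]
eef_rot: [[-0.861, 0.509, 0.001], [0.509, 0.861, -0.001], [-0.001, -0.0, -1.0]]
force: [-0.1, -2.2, 2.8]
width: 0.0175
grip_force: 60.8
```

```bash
python3 -c "
from h import *
togo([.511,-.0961,.1535],140);print(sensors.get_obs()['torque'])"
```

```text
pos [ 0.5112 -0.0968  0.153 ] yaw 149.43 z [ 7.e-04 -7.e-04 -1.e+00] q [-14.7  19.6  98.3  -0.   62.1 -74.2] t 8.3 F [-0.1 -2.2  2.8] w 0.0175
shift mm [ 0.5  0.5 -0.5] wz 9.43
[-0.59113659  0.17029359 -0.05357278]
```

Call:
jog_arm([
  [0,0,0,0,0,6,1],
  [0,0,0.2,0,0,12,1],
  [0,0,0.3,0,0,18,1],
  [0,0,0.4,0,0,24,1],
  [0,0,0.5,0,0,30,1],
  [0,0,0.5,0,0,30,1],
])

```text
clock: 8.9
position: [0.5111, -0.0968, 0.1524]
eef_rot: [[-0.494, 0.87, 0.001], [0.87, 0.494, -0.001], [-0.001, 0.0, -1.0]]
force: [-0.6, -3.6, 3.2]
width: 0.0176
grip_force: 60.7
```

```bash
python3 -c "
from h import *
togo([.511,-.0961,.1535],140);print(sensors.get_obs()['torque'])
im,M=snap('wrist');im2,_=snap('scene');im3,_=snap('top')
cv2.imwrite('pics/s4.png',np.hstack([im[100:400,160:460],cv2.resize(im2[200:300,170:270],(300,300)),cv2.resize(im3[250:310,390:450],(200,300))])[:,:,::-1])"
```

```text
pos [ 0.5111 -0.0968  0.1524] yaw 119.59 z [ 6.e-04 -6.e-04 -1.e+00] q [-14.7  19.6  98.3  -0.   62.1 -44.3] t 8.9 F [-0.6 -3.6  3.2] w 0.0176
shift mm [ 0.7  0.2 -1.1] wz -20.41
[-0.68458839 -0.010002   -0.05448168]
```

View pics/s4.png

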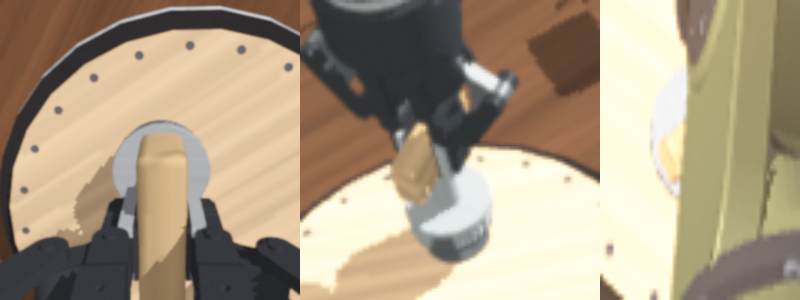

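The driver has turned 71° with its collar still on the head, and the tool has sunk about 1 mm, as expected. Letting go now.

Call:
jog_arm([
  [0,0,0,0,0,0,0.3],
  [0,0,0,0,0,0,0],
  [0,0,0,0,0,0,-0.5],
  [0,0,0,0,0,0,-1],
  [0,0,0,0,0,0,-1],
  [0,0,0,0,0,0,-1],
  [0,0,0,0,0,0,-1],
])

```text
clock: 9.75
position: [0.511, -0.0965, 0.1522]
eef_rot: [[-0.493, 0.87, -0.0], [0.87, 0.493, 0.0], [0.0, -0.0, -1.0]]
force: [0.1, 0.1, 0.3]
width: 0.0855
grip_force: 0.0
```

Call:
jog_arm([
  [0,0,-10,0,0,0,-1],
  [0,0,-30,0,0,0,-1],
  [0,0,-60,0,0,0,-1],
  [0,0,-90,0,0,0,-1],
  [0,0,-120,0,0,0,-1],
  [40,0,-140,0,0,0,-1],
  [40,0,-140,0,0,0,-1],
])

```text
clock: 10.45
position: [0.4908, -0.0597, 0.296]
eef_rot: [[-0.494, 0.869, 0.005], [0.869, 0.494, -0.001], [-0.003, 0.004, -1.0]]
force: [0.2, -0.2, -0.5]
width: 0.0855
grip_force: 0.0
```

```bash
python3 -c "
from h import *
togo([.511,-.0961,.1535],140)
im,M=snap('wrist');im2,_=snap('scene');np.savez('w5',**M)
cv2.imwrite('pics/s5.png',np.hstack([cv2.resize(im,(480,360)),cv2.resize(im2[200:320,150:250],(300,360))])[:,:,::-1])"
```

```text
pos [ 0.4908 -0.0597  0.296 ] yaw 119.61 z [ 5.2e-03 -5.0e-04 -1.0e+00] q [-11.2   8.1  92.5   0.   79.1 -40.8] t 10.45 F [ 0.2 -0.2 -0.5] w 0.0855
shift mm [-41.2  -1.  142.7] wz -20.39
```

View pics/s5.png

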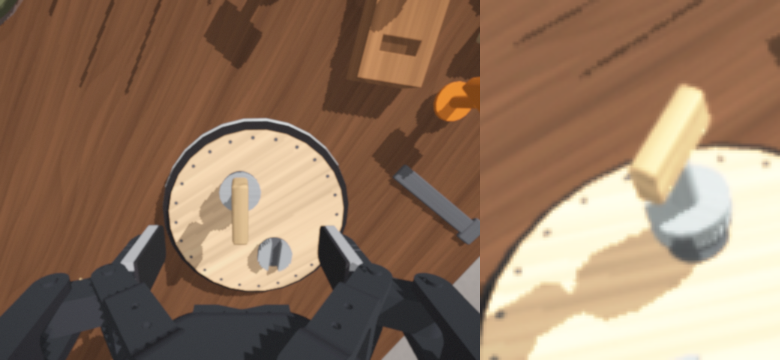

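The driver stands in the slot: in the wrist crop the handle is at (240,180–245) and the collar at (239,190). One uprightness check, then I'll hand in.

```bash
python3 -c "
from h import *
M=dict(np.load('w5.npz'));k=4/3
h=(onz(M,240*k,180*k,.166)+onz(M,240*k,244*k,.166))/2;c=onz(M,239.5*k,191*k,.092)
print(h,c,np.degrees(np.arctan(np.linalg.norm((h-c)[:2])/.074)))
if np.linalg.norm((h-c)[:2])<.012 and np.linalg.norm(h[:2]-[.511,-.0961])<.012: print(workorder.finish_job())"
```

```text
[ 0.50989937 -0.09214612  0.166     ] [ 0.50974967 -0.09341561  0.092     ] 0.9896351824593131
the job is handed in; nothing more can be done
None
```

The job is handed in: the driver's blade was seated in the proud screw, then turned about 71° clockwise (the screw itself at least about 57°, or 0.99 rad, estimated from the tool's turn less the play). The driver was left standing upright to within about 1° by the camera, and I never went near the bodkin after the grasp, though I did not re-measure it.

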